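# Press a bushing home, then draw the shuttle to its ball detent

### The arm

A 6-joint arm with a two-finger parallel gripper is mounted at the origin on a cart in front of the work surface, level with it; the furniture and walls round the work are solid. World frame = base frame: x ahead of the robot, y to its left, z up, the work surface at z = 0. Lengths are in mm, angles in rad, forces in N, time in s.
With the tool pointing down it reaches from about 350 to 775 mm from the base axis. Payload 7.3 kg.
Tool frame: the origin (TCP) lies between the finger pads, 19 mm behind the fingertips; this is the grasp point; x points along the fingers, z is the direction in which the jaws open and shut, and the axes are right-handed (so a half turn about x gives the same grasp; the last joint's range is limited). The gripper opens to 92 mm and grips with 3 to 60 N. Pads are 19 mm wide; open, the fingers measure 130 mm over their backs; the gripper's body (75 mm by 190 mm) begins 47 mm behind the grasp point.
Start: joints at [1.024, 0.342, 1.524, -0, 1.275, -0.146], TCP at [204.818, 483.418, 245.541] pointing down, gripper open.
Joint ranges: [-2.53, 2.53], [-0.77, 2.02], [0.04, 2.7], [-1, 4.14], [0.28, 2.66], [-3.11, 3.11]. Speed limits (rad/s): [2.57, 2.57, 3.14, 3.14, 3.14, 3.14].

### API

Orientations are given as [roll, pitch, yaw] about the fixed x, y, z axes, in that order (R = Rz(yaw) Ry(pitch) Rx(roll)).
In Python, from plant import * gives the robot as it stands.
- The arm moves only by the tool carry_out, never from a script. Its argument "rows" is a list of rows, each a list of 4 numbers: the shift along the world's x, y, z in mm, then the turn about the world's z in degrees. In form: [[x, y, z, twist], ...]. A call has 1 to 20 rows; each row is the pose to reach, as a shift and turn from the pose measured when the call began; what a row does not reach only later rows make up. A row lasts 1/12 s, in which the tool goes at most 41.7 mm and 7.16 degrees, less where a joint would pass 70% of its speed; a pose out of reach is approached as far as the arm can. A call with a gripper value outside its range is refused whole. "hand" is the finger opening in mm, from 0 to 91.8, set as the call begins (left out, the last holds). The fingers move at their own pace and stop on an object; the grip force is fixed at half the most. Time passes only in rows, so rows that repeat a pose let the fingers close. It gives the time, the measured TCP pose, the force and the opening at its end, in the units of the state.
- get_obs(): the state, without advancing time (a new reading comes with each control period).
- capture(name): name is "scene" or "top" or "wrist"; returns the picture (420x560x3 uint8, red, green, blue); there is no depth.
- camera_info(name): a dict with "camera_matrix" (3x3 intrinsics, pixels), "dist" ([k1, k2, p1, p2, k3] as OpenCV has them; the pictures are not rectified), "pose" (4x4, takes a point from camera to world coordinates); the wrist camera has in their place "mount" (4x4, takes a point from camera to tool coordinates, whose origin is the TCP and whose axes are the tool frame's). Camera axes: x right, y down, z forward; pixel columns grow to the right and rows downward; lengths in mm; the calibration is good to about 2 mm. A picture is of the moment at which its call begins: read the wrist's pose just before it. camera_info takes no time and is no camera call.
- close_job(): hands the job in, once; it reports no verdict.
The state is a dict: "time": time; "joint_positions": joint angles; "dq": joint speeds; "tau": joint torques, N m; "tool_pos": TCP position; "tcp_rot": TCP orientation; "contact_force": force on the tool from outside, world axes, zero at the start; "moment": the same for the moment, N m; "grip_width": finger opening in mm.
Only numpy, scipy, OpenCV 4.12 (cv2) and the standard library are available. Lean on these libraries where they do the work, as an engineer would, in place of code of your own. Each camera call takes 0.05 s, during which the arm holds its last target. There are 200 camera calls.

### The job

Push the hand lever of the little green press down to its stop so that the brass bushing is pressed fully home, and let the lever swing back up. Then take the shuttle by its orange knob and draw it along the rail towards you until its groove clicks onto the spring ball of the blue detent block; do not run past that notch. Finish while still holding the knob with the shuttle at rest in the notch, and leave the loose things on the desk alone.

Things in the scene. Friction and masses are not known exactly. Their poses are not given: they have to be found in the camera images.
- press: green hand press with a shuttle rail, fixed on the desk. x axis along the rail (away from the robot), y left, z up; origin on the desk under the rail's middle line. Base plate x -150..64, y -72..35 mm; column at the right, x 22..58, y -70..-42, 148 high; head over the rail at x 40, 116 high, with a ram over the bushing. End stop on the rail at x -144.
- lever (a joint): press lever angle (rad): 0 at rest (spring-held, up), 0.40 at its lower stop. Hinge along the press x axis at press (40, -56, 135) mm; the bar points to press +y (left), rising 0.25 rad at rest. About 3 N at the grip starts it, about 8 N holds it at the stop; the ram meets the bushing at about 0.3 rad. Let go, it swings up by itself within half a second.
- lever_grip (a point): point on the centre line of the lever's black round grip (20 mm thick, 37 mm long, along the bar), 145 mm from the hinge; at rest about 171 mm above the desk, at the stop about 113 mm. Push it down from above with closed fingers.
- bushing (a joint): how far the brass bushing (17 mm across) is pressed into the grey housing on the shuttle: 0 = stands 5 mm proud, 0.005 m = flush, fully home. It stays where it is pressed.
- shuttle: aluminium slide 120 x 40 x 20 mm on the rail: grey housing with bushing at its far end (under the ram at the start), orange knob at its near end. Origin under the knob on its underside, 24 mm above the desk; axes as the press. Slides along press -x (towards the robot) by at most 90 mm, drag about 1 N; stays where it is left.
- shuttle_knob (a point): middle of the upright round orange knob, 22 mm across, 28 mm high, centre 72 mm above the desk (top 86, underside 58); on a thinner neck, nothing but the shuttle's flat top (44 mm high) below it.
- groove (a point): the notch in the shuttle's right side face, between two upright steel beads 10 mm apart, level with the knob and marked by a red line on top. 34 mm above the desk.
- detent_block: blue block, 28 x 28 x 32 mm, right of the rail, red line on top, with a sprung 8 mm ball. Origin on the rail's middle line level with the ball, 12 mm above the desk; axes as the press. In the notch the groove's x in this frame is 0; it starts at +35 to +75 mm. From about 10 mm before, drag rises to 7 to 12 N; within 5 mm the ball pulls the shuttle in; leaving takes as much.
- screwdriver: yellow-handled screwdriver, 132 mm long, lying on the desk; a bystander.
- dish: clear flat dish, 68 mm across, 14 high; a bystander.
- spare_a: black rubber stopper 24 mm across, 14 high; a bystander.
- spare_b: black rubber stopper 23 mm across, 18 high; a bystander.

How it is judged:
By the outcome, as a careful person would: the job done as asked, in the order asked, and still so for the second after the job is handed in, while the arm keeps its last pose, push and grip.
It also fails if it takes over 54 s, if anything falls off the work surface, if the arm or the gripper's body presses on something with over 40 N, if the wrist force passes 120 N, or if a joint passes its speed limit or range.

## Working session

There is one attempt and no reset: what is moved stays moved. The work goes in short steps, Python scripts to look and compute and a tool call to move; the robot and the scene stay as the last step left them, time stands still between calls to the robot, and variables do not carry over. Pictures are saved under pics/ and viewed, about 8 in all and at most 12, crops included, and the job is handed in when it is done.

Besides the shell and the picture viewer there is one more tool, called as a command line: name --pt "numbers of a row" for each row, then --argument value for the rest. carry_out: Moves the arm, as the interface text tells. Its arguments: {"type":"object","properties":{"rows":{"type":"array"},"hand":{"type":"number"}},"required":["rows"]}

```bash
mkdir -p pics; python3 - <<'E'
from plant import *
import cv2
o=get_obs();print(o)
for n in("scene","top"):
    cv2.imwrite(f"pics/{n}0.png",capture(n)[:,:,::-1]);i=camera_info(n);print(n,i)
print(camera_info("wrist"))
E
```

```text
{'time': 0.0, 'joint_positions': array([ 1.02402706e+00,  3.42736899e-01,  1.52503016e+00,  1.28982054e-05,
        1.27535900e+00, -1.45990272e-01]), 'dq': array([-0.00124823, -0.00117938,  0.0015413 , -0.00035458,  0.00027584,
       -0.00134165]), 'tau': array([ 1.47888662e-03, -4.31261730e+01, -2.44221926e+01,  7.17221992e-02,
        5.59725228e-02, -1.92728317e-04]), 'tool_pos': array([204.59705076, 483.08843464, 244.83297969]), 'tcp_rot': array([ 2.98755932,  1.56926286, -2.12561243]), 'contact_force': array([ 0.59883646, -1.16152302, -0.23821428]), 'moment': array([-0.01550933,  0.01581257,  0.01003656]), 'grip_width': 91.87979881547467}
scene {'camera_matrix': array([[505.77778924,   0.        , 278.98188793],
       [  0.        , 505.77778924, 204.8378651 ],
       [  0.        ,   0.        ,   1.        ]]), 'dist': array([-0.15911824,  0.        ,  0.        ,  0.        ,  0.        ]), 'pose': array([[-6.70453973e-01, -4.80751526e-01,  5.65127809e-01,
        -1.80905808e+02],
       [-7.41789412e-01,  4.18428067e-01, -5.24086272e-01,
         8.47565341e+02],
       
[... 679 characters left out ...]
8e+02],
       [ 0.00000000e+00,  0.00000000e+00,  0.00000000e+00,
         1.00000000e+00]])}
{'camera_matrix': array([[324.46079631,   0.        , 281.03167111],
       [  0.        , 324.46079631, 214.61100665],
       [  0.        ,   0.        ,   1.        ]]), 'dist': array([-0.07518907,  0.        ,  0.        ,  0.        ,  0.        ]), 'mount': array([[-2.01798714e-04, -2.82900408e-01,  9.59149268e-01,
        -1.39736907e+02],
       [-1.54119855e-03, -9.59148061e-01, -2.82900376e-01,
         7.62400650e+01],
       [ 9.99998792e-01, -1.53532839e-03, -2.42450853e-04,
         2.71552976e-01],
       [ 0.00000000e+00,  0.00000000e+00,  0.00000000e+00,
         1.00000000e+00]])}
```

View pics/scene0.png

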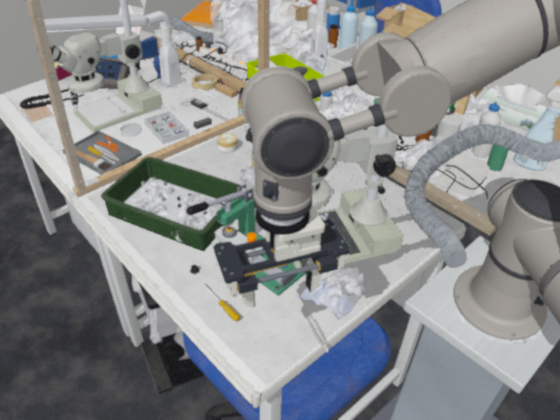

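View pics/top0.png

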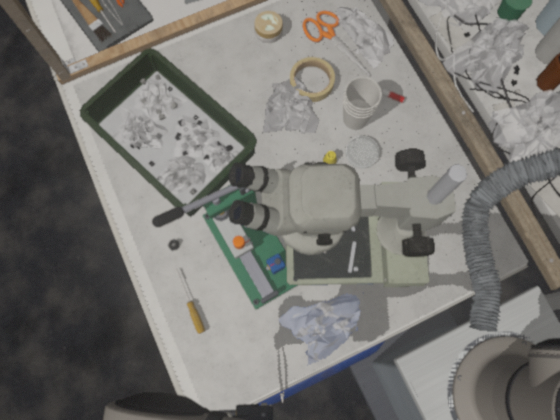

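The scene view is partly hidden by the arm. In the top view the knob is at about (238,242), the blue block at (275,263), the black lever grip at (168,216) and the screwdriver at (192,315). A microscope stands to the right of the press. Next I'll measure and zoom in.

```bash
cat > h.py <<'E'
from plant import *
import cv2, numpy as np
from scipy.spatial.transform import Rotation as R
def pose(n,o=None):
    i=camera_info(n)
    if n!="wrist": return i,i["pose"]
    T=np.eye(4);T[:3,:3]=R.from_euler("xyz",o["tcp_rot"]).as_matrix();T[:3,3]=o["tool_pos"]
    return i,T@i["mount"]
def ray(n,uv,o=None):
    i,P=pose(n,o)
    p=cv2.undistortPoints(np.array([[uv]],float),i["camera_matrix"],i["dist"])[0,0]
    return P[:3,3],P[:3,:3]@np.array([p[0],p[1],1])
def onz(n,uv,z,o=None):
    c,d=ray(n,uv,o);return c+d*(z-c[2])/d[2]
def tri(r1,r2):
    (a,u),(b,v)=r1,r2
    s=np.linalg.lstsq(np.c_[u,-v],b-a,rcond=None)[0]
    p,q=a+u*s[0],b+v*s[1];return (p+q)/2,np.linalg.norm(p-q)
def proj(n,pts,o=None):
    i,P=pose(n,o);W=np.linalg.inv(P)
    return cv2.projectPoints(np.atleast_2d(np.array(pts,float)),cv2.Rodrigues(W[:3,:3])[0],W[:3,3],i["camera_matrix"],i["dist"])[0][:,0]
def blobs(img,lo,hi,amin=20):
    m=cv2.inRange(cv2.cvtColor(img,cv2.COLOR_RGB2HSV),lo,hi)
    n,l,s,c=cv2.connectedComponentsWithStats(m)
    return [(s[k,4],c[k].round(1),s[k,:4]) for k in range(1,n) if s[k,4]>=amin]
E
python3 - <<'E'
from h import *
im=cv2.imread("pics/top0.png")
cv2.imwrite("pics/topc.png",cv2.resize(im[140:340,140:380],None,fx=3.3,fy=3,interpolation=3)[:600,:800])
rgb=im[:,:,::-1].copy()
print("orange",blobs(rgb,(3,150,150),(14,255,255)));print("blue",blobs(rgb,(105,130,60),(125,255,255)))
for nm,uv,z in (("knob",(238,242),72),("grip",(168,216),171),("blue",(275,263),44)):print(nm,onz("top",uv,z))
E
```

```text
orange [(np.int32(290), array([320.9,  27.1]), array([303,  12,  35,  29], dtype=int32)), (np.int32(91), array([238.5, 241.7]), array([234, 237,  10,  11], dtype=int32))]
blue [(np.int32(44), array([271.7, 259. ]), array([267, 255,  12,   9], dtype=int32)), (np.int32(61), array([277.3, 266.8]), array([272, 261,  12,  11], dtype=int32)), (np.int32(128), array([353.5, 359.1]), array([336, 348,  37,  21], dtype=int32)), (np.int32(34), array([289.1, 392.3]), array([285, 389,  10,   8], dtype=int32)), (np.int32(25), array([270.5, 400.6]), array([267, 399,   8,   4], dtype=int32))]
knob [461.71477557 334.39833455  72.        ]
grip [528.89922958 422.37576029 171.        ]
blue [402.41987623 288.15904858  44.        ]
```

View pics/topc.png

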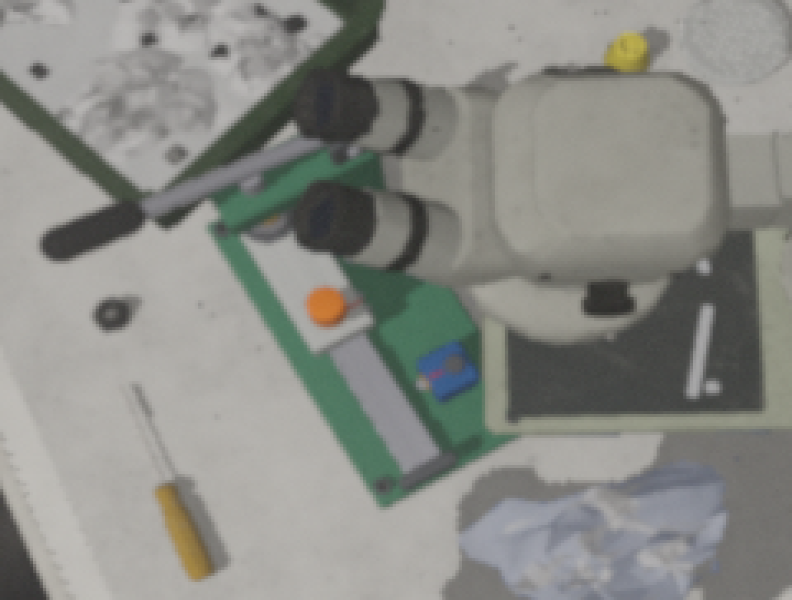

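The crop shows the knob at (325,305), the blue block with its red line at (430,378), the grip from (55,245) to (135,215), and the plate's left edge from (210,225) to (383,507). The end stop is at (432,468). The microscope eyepieces hang over the press head and column, so I need their height.

```bash
python3 - <<'E'
from h import *
f=lambda x,y,z: onz("top",(140+(x+.5)/3.3-.5,140+(y+.5)/3-.5),z)
A=f(212,228,12);B=f(383,506,12);print(A,B,np.linalg.norm(A-B))
d=(A-B);print("yaw",np.degrees(np.arctan2(d[1],d[0])))
E=f(432,467,34);K=f(325,303,86);print("stop",E,"knobtop",K,np.degrees(np.arctan2(*(K-E)[1::-1])))
yaw=np.arctan2(d[1],d[0]);c,s=np.cos(yaw),np.sin(yaw);X=np.array([c,s]);Y=np.array([-s,c])
O=B[:2]+150*X-35*Y;print("origin from corner",O)
kp=np.array([X,Y])@(f(325,305,80)[:2]-O);print("knob in press",kp)
for p in((430,378,44),(448,360,44)):print("blue",np.array([X,Y])@(f(*p)[:2]-O))
for p in((55,245,165),(97,231,171),(135,215,176)):print("grip",f(*p),np.array([X,Y])@(f(*p)[:2]-O))
G=O+40*X+(-56+145*np.cos(.25))*Y;print("grip expected",G)
E
```

```text
[551.96852427 373.28017861  12.        ] [344.90016926 355.48089172  12.        ] 207.83194715851596
yaw 4.912983026635779
stop [352.85026114 320.50838752  34.        ] knobtop [460.71409238 333.3042165   86.        ] 6.765349955746998
origin from corner [497.34655071 333.45588809]
knob in press [-36.24267194   3.40495846]
blue [-98.08693462 -26.4249923 ]
blue [-93.42260295 -40.77830375]
grip [530.71374359 444.07411052 165.        ] [ 42.71824106 107.35414559]
grip [527.10110214 421.22670261 171.        ] [37.16215929 84.90007732]
grip [525.74740774 400.09872615 176.        ] [34.00398177 63.96566086]
grip expected [529.96343942 421.06346495]
```

The points agree: the plate is about 208 mm long (214 expected) and the grip is within 3 mm of the press model. I'll move the arm aside to see the microscope in the scene view.

carry_out --pt "-40 10 0 0" --pt "-80 20 0 0" --pt "-120 25 0 0" --pt "-160 30 0 0" --pt "-200 35 0 0" --pt "-240 40 0 0" --pt "-260 40 0 0" --pt "-260 40 0 0" --hand 0

```text
time: 0.77
tool_pos: [-59.5, 522.6, 244.5]
tcp_rot: [2.769, 1.568, -2.34]
contact_force: [0.6, 0.3, -0.7]
grip_width: 43.0
```

```bash
python3 - <<'E'
from h import *
im=capture("scene")[:,:,::-1];cv2.imwrite("pics/scene1.png",im)
cv2.imwrite("pics/scene1c.png",cv2.resize(im[100:300,140:400],None,fx=3,fy=3,interpolation=3))
o=get_obs();print(o["tool_pos"],o["time"],R.from_euler("xyz",o["tcp_rot"]).as_matrix().round(2))
E
```

```text
[-57.30468569 522.74933692 244.50621424] 0.8167 [[-0.   -0.92  0.39]
 [-0.    0.39  0.92]
 [-1.   -0.   -0.  ]]
```

View pics/scene1c.png

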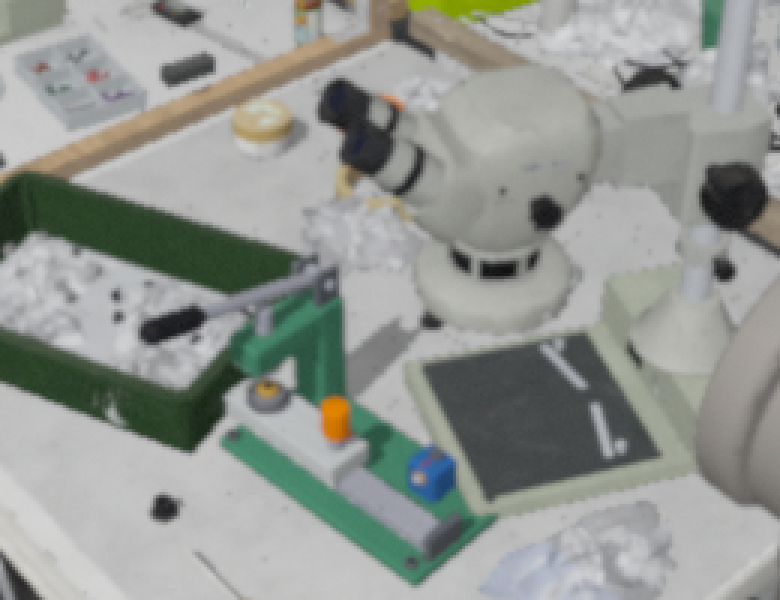

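Now visible: the grip spans crop (150,330) to (205,318), the knob is at (335,418), the blue block at (432,472), and the eyepiece tips at (325,95) and (350,150).

```bash
python3 - <<'E'
from h import *
t=lambda x,y: ray("top",(140+(x+.5)/3.3-.5,140+(y+.5)/3-.5))
s=lambda x,y: ray("scene",(140+(x+.5)/3-.5,100+(y+.5)/3-.5))
for n,a,b in (("eye near",(312,213),(350,147)),("eye far",(315,98),(328,97)),("grip",(97,231),(175,326)),("grip tip",(55,245),(148,332)),("knob",(325,306),(335,418)),("knob top",(324,302),(335,402)),("focus knob",(608,297),(546,212)),("end stop",(432,467),(445,532)),("headbox front R",(600,280),(500,230))):
    p,e=tri(t(*a),s(*b));print(n,p.round(0),round(e,1))
im=cv2.imread("pics/scene1.png")[:,:,::-1].copy()
for nm,lo,hi in(("or",(3,150,120),(14,255,255)),("blue",(105,130,60),(125,255,255))):print(nm,[b for b in blobs(im,lo,hi) if 200<b[1][0]<330 and b[1][1]>200])
E
```

```text
eye near [451. 324. 313.] 1.1
eye far [499. 301. 318.] 2.5
grip [528. 422. 167.] 0.2
grip tip [528. 443. 174.] 1.1
knob [462. 334.  71.] 0.5
knob top [461. 334.  88.] 0.2
focus knob [371. 220. 256.] 0.8
end stop [354. 320.  26.] 0.1
headbox front R [394. 223. 228.] 22.9
or []
blue [(np.int32(112), array([285.3, 259.1]), array([277, 252,  14,  15], dtype=int32)), (np.int32(1208), array([219.1, 380.9]), array([184, 334,  75,  86], dtype=int32))]
```

The near eyepiece is at about (451,324,313), nearly above the knob, so that needs care. The lever grip at (528,422) is about 125 mm clear of it. Lever first: I'll approach from the left at a safe height.

carry_out --pt "40 0 5 -3" --pt "80 0 5 -6" --pt "120 0 5 -9" --pt "160 0 5 -12" --pt "200 0 5 -15" --pt "240 0 5 -18" --pt "280 0 5 -21" --pt "320 -10 5 -24" --pt "360 -20 5 -27" --pt "400 -30 5 -30" --pt "440 -45 5 -33" --pt "480 -60 5 -36" --pt "520 -75 5 -39" --pt "555 -90 5 -40" --pt "585 -99 5 -40" --pt "585 -99 5 -40" --pt "585 -99 5 -40"

```text
time: 2.23
tool_pos: [530.1, 421.0, 248.2]
tcp_rot: [-2.991, 1.567, -2.52]
contact_force: [0.1, 1.0, 0.2]
grip_width: 0.3
```

```bash
python3 - <<'E'
from h import *
o=get_obs();print(o["time"],o["tool_pos"],o["joint_positions"].round(3),o["contact_force"].round(1),o["tau"].round(1))
a=capture("scene")[100:380,100:500,::-1];b=capture("wrist")[:,:,::-1]
cv2.imwrite("pics/m2.png",np.hstack([cv2.resize(a,(400,280)),cv2.resize(b,(373,280))]))
# kinematics fit
D=[((204.6,483.1,244.8),(.3427,1.5250,1.2754)),(tuple(o["tool_pos"]),tuple(o["joint_positions"][[1,2,4]]))]
A=[];y=[]
for (x,yy,z),(q2,q3,q5) in D:
    r=np.hypot(x,yy);A+=[[np.sin(q2),np.sin(q2+q3),1,0],[np.cos(q2),np.cos(q2+q3),0,1]];y+=[r,z]
print("L1 L2 a hb",np.linalg.solve(A,y), sum(D[1][1]))
E
```

```text
2.2333 [530.12277806 421.00278934 248.16829629] [ 0.558  0.636  1.032 -0.     1.478  0.087] [0.1 1.  0.2] [ -2.1 -58.6 -26.9  -0.2  -0.   -0.1]
L1 L2 a hb [ 532.28582667  388.88355184  -26.09375155 -142.76177194] 3.1456340297210748
```

View pics/m2.png

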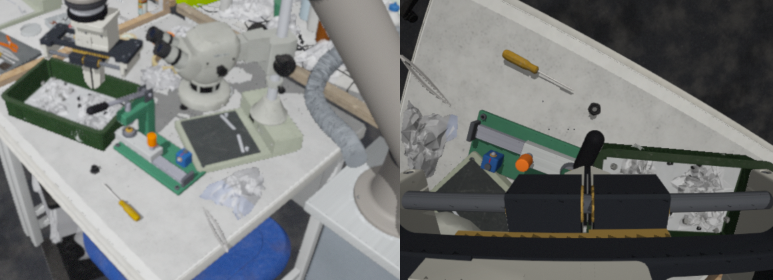

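The camera views show the arm clear of the microscope and the closed fingers over the black grip. The kinematic fit puts the wrist centre well above TCP. Pushing down now.

carry_out --pt "-1 1 -20 0" --pt "-1 1 -38 0" --pt "-1 1 -46 0" --pt "-1 1 -54 0" --pt "-1 1 -62 0" --pt "-1 1 -70 0" --pt "-1 1 -78 0" --pt "-1 1 -86 0" --pt "-1 1 -92 0" --pt "-1 1 -97 0" --pt "-1 1 -97 0"

```text
time: 3.25
tool_pos: [526.8, 424.1, 151.2]
tcp_rot: [3.141, 1.567, -2.668]
contact_force: [0.3, 2.9, 4.9]
grip_width: 0.2
```

carry_out --pt "0 0 -3 0" --pt "0 0 -5 0" --pt "0 0 -7 0" --pt "0 0 -8 0" --pt "0 0 -8 0"

```text
time: 3.67
tool_pos: [527.0, 423.9, 143.8]
tcp_rot: [-3.047, 1.568, -2.572]
contact_force: [-0.8, 1.4, 5.3]
grip_width: 0.4
```

carry_out --pt "0 0 -1 0" --pt "0 0 -2 0" --pt "0 0 -3 0" --pt "0 0 -4 0" --pt "0 0 -4 0"

```text
time: 4.08
tool_pos: [527.2, 424.0, 142.9]
tcp_rot: [-2.809, 1.57, -2.334]
contact_force: [-6.5, -0.0, 16.8]
grip_width: 0.2
```

The lever is at its stop: 142.9 mm against 142 expected, at about 17 N. I'll hold briefly, then lift.

carry_out --pt "0 0 -4 0" --pt "0 0 -4 0" --pt "0 0 -4 0" --pt "0 0 15 0" --pt "0 0 35 0" --pt "0 0 60 0" --pt "0 0 90 0" --pt "0 0 120 0" --pt "0 10 150 0" --pt "0 20 150 0" --pt "0 20 150 0"

```text
time: 5.0
tool_pos: [527.5, 444.7, 294.3]
tcp_rot: [-0.291, 1.569, 0.184]
contact_force: [0.2, 0.0, -0.5]
grip_width: 0.2
```

```bash
python3 - <<'E'
from h import *
o=get_obs();print(o["time"],o["tool_pos"],o["contact_force"].round(1))
im=capture("scene")[:,:,::-1];cv2.imwrite("pics/scene3.png",im)
a=cv2.resize(im[180:300,180:310],(390,360),interpolation=3)
b=cv2.resize(cv2.imread("pics/scene1.png")[180:300,180:310],(390,360),interpolation=3)
cv2.imwrite("pics/cmp.png",np.hstack([b,a]))
# column geometry at the knob: where are eyepiece points relative to tool axis
E
```

```text
5.0 [527.52613628 444.69123066 294.2869277 ] [ 0.2  0.  -0.5]
```

View pics/cmp.png

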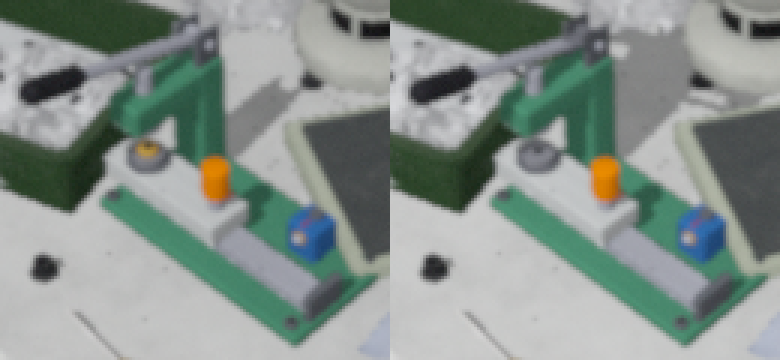

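The bushing is down and the lever is back up (the brass has sunk into the housing). The eyepiece is next. I'll check its position against the wrist view and work out the tool column's clearance.

```bash
python3 - <<'E'
from h import *
o2=dict(tool_pos=np.array([530.1,421,248.2]),tcp_rot=np.array([-2.991,1.567,-2.52]))
P=[[451,324,313],[499,301,318],[371,220,256],[462,334,72]]
print((proj("wrist",P,o2)*2/3+[400,0]).round(0), pose("wrist",o2)[1][:3,3])
t=lambda x,y: ray("top",(140+(x+.5)/3.3-.5,140+(y+.5)/3-.5))
s=lambda x,y: ray("scene",(140+(x+.5)/3-.5,100+(y+.5)/3-.5))
for n,a,b in (("tube base near",(445,235),(430,190)),("ring near",(415,233),(408,172)),("tube base far",(440,120),(395,125))):
    p,e=tri(t(*a),s(*b));print(n,p.round(0),round(e,1))
o=get_obs();im=capture("wrist")[:,:,::-1];cv2.imwrite("pics/w3.png",im)
print((proj("wrist",P,o)).round(0),pose("wrist",o)[1][:3,3])
# column size from scene0: heights above TCP -> pixel
for h in (47,100,150,200,250,330): print(h,proj("scene",[[204.6,483.1,244.8+h]]).round(0))
E
```

```text
[[392. 314.]
 [457. 370.]
 [354. 282.]
 [524. 161.]] [495.91479213 489.360862   387.89259202]
tube base near [428. 274. 268.] 0.5
ring near [431. 288. 287.] 4.5
tube base far [479. 256. 287.] 7.5
[[ 48. 422.]
 [117. 488.]
 [-24. 399.]
 [191. 245.]] [492.38621077 511.88987205 431.72438074]
47 [[281. 266.]]
100 [[282. 241.]]
150 [[282. 214.]]
200 [[283. 186.]]
250 [[284. 154.]]
330 [[286.  97.]]
```

View pics/w3.png

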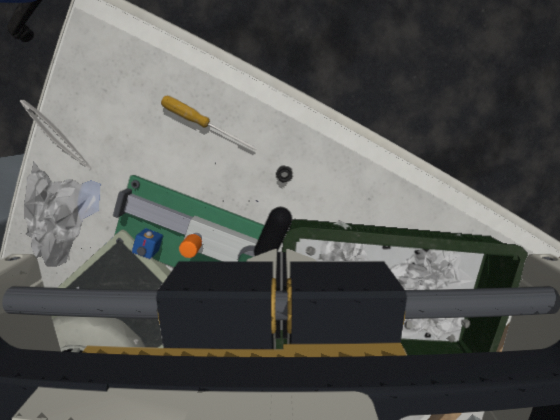

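The eyepiece at about z 313 really does overhang the knob. With a vertical tool the wrist has to share that space, so I'll come in guarded: turn the jaws across the rail, descend on the free left side, then creep in sideways watching forces and torques.

carry_out --pt "-7 2 0 6" --pt "-14 4 0 13" --pt "-21 6 0 20" --pt "-28 8 0 27" --pt "-35 10 0 34" --pt "-42 12 0 41" --pt "-49 14 0 48" --pt "-56 16 0 55" --pt "-63 18 0 62" --pt "-65 20 0 69" --pt "-65 20 -30 69" --pt "-65 20 -60 69" --pt "-65 20 -90 69" --pt "-65 20 -120 69" --pt "-65 20 -150 69" --pt "-65 20 -172 69" --pt "-65 20 -182 69" --pt "-65 20 -182 69" --pt "-65 20 -182 69" --hand 60

```text
time: 6.68
tool_pos: [461.9, 462.5, 108.7]
tcp_rot: [-3.036, 1.565, -1.357]
contact_force: [-0.2, -0.3, 0.6]
grip_width: 60.2
```

```bash
python3 - <<'E'
from h import *
o=get_obs();print(o["time"],o["tool_pos"],o["contact_force"].round(1),o["tau"].round(1),o["grip_width"],R.from_euler("xyz",o["tcp_rot"]).as_matrix()[:,2])
a=capture("wrist");b=capture("scene")
cv2.imwrite("pics/m4.png",np.hstack([cv2.resize(a,(400,300)),cv2.resize(b,(400,300))])[:,:,::-1])
E
```

```text
6.6833 [461.89224746 462.51325141 108.67881741] [-0.2 -0.3  0.6] [ -0.1 -56.1 -21.3  -0.    0.1  -0. ] 60.21959283742518 [-0.10762878  0.99417623 -0.00544694]
```

View pics/m4.png

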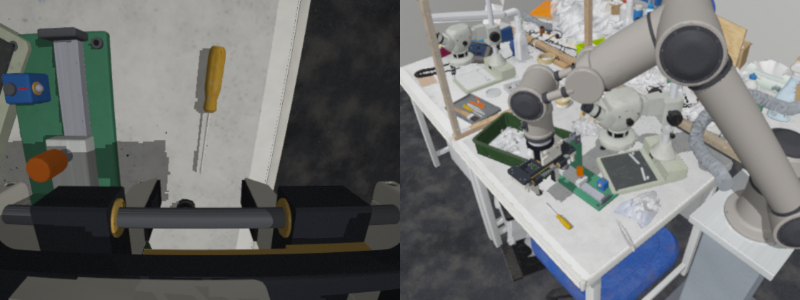

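Clear so far: the knob is at wrist-view (48,165) and the gripper is left of the rail. Moving to y≈410, then creeping.

carry_out --pt "0 -15 3 0" --pt "0 -30 3 0" --pt "0 -45 3 0" --pt "0 -52 3 0" --pt "0 -56 3 0" --pt "0 -59 3 0" --pt "0 -62 3 0" --pt "0 -62 3 0"

```text
time: 7.45
tool_pos: [462.8, 401.5, 113.9]
tcp_rot: [-2.171, 1.566, -0.492]
contact_force: [-0.1, -0.1, -1.0]
grip_width: 59.9
```

```bash
cat > s.py <<'E'
from h import *
o=get_obs();print(o["time"],o["tool_pos"].round(1),o["contact_force"].round(1),o["tau"].round(1),o["joint_positions"].round(3),o["grip_width"])
E
python3 s.py
```

```text
7.45 [462.8 401.5 113.9] [-0.1 -0.1 -1. ] [ -0.2 -54.6 -21.8  -0.    0.   -0.1] [ 0.592  0.623  1.442 -0.005  1.074 -1.084] 59.94489051804924
```

carry_out --pt "0 -2 0 0" --pt "0 -4 0 0" --pt "0 -6 0 0" --pt "0 -6 0 0"

```text
time: 7.78
tool_pos: [462.7, 395.2, 113.7]
tcp_rot: [-2.26, 1.566, -0.581]
contact_force: [0.1, 0.4, -0.4]
grip_width: 60.2
```

```bash
python3 s.py
```

```text
7.7833 [462.7 395.2 113.7] [ 0.1  0.4 -0.4] [ -0.  -54.  -21.7  -0.    0.1  -0. ] [ 0.583  0.616  1.455 -0.005  1.068 -1.093] 60.21280004399815
```

carry_out --pt "0 -2 0 0" --pt "0 -4 0 0" --pt "0 -6 0 0" --pt "0 -6 0 0"

```text
time: 8.12
tool_pos: [462.7, 388.8, 113.7]
tcp_rot: [-2.301, 1.566, -0.622]
contact_force: [-0.0, -0.7, -0.7]
grip_width: 60.0
```

```bash
python3 s.py
```

```text
8.1167 [462.7 388.8 113.7] [-0.  -0.7 -0.7] [ -0.  -53.5 -21.6  -0.    0.1  -0. ] [ 0.575  0.61   1.468 -0.006  1.062 -1.101] 60.04042079976055
```

carry_out --pt "0 -2 0 0" --pt "0 -4 0 0" --pt "0 -6 0 0" --pt "0 -6 0 0"

```text
time: 8.45
tool_pos: [462.7, 382.4, 113.7]
tcp_rot: [-2.343, 1.566, -0.665]
contact_force: [-1.1, 0.5, -0.8]
grip_width: 60.1
```

```bash
python3 s.py
```

```text
8.45 [462.7 382.4 113.7] [-1.1  0.5 -0.8] [ -0.  -53.2 -21.5  -0.    0.1  -0. ] [ 0.566  0.603  1.481 -0.006  1.056 -1.11 ] 60.09686274920723
```

carry_out --pt "0 -2 0 0" --pt "0 -4 0 0" --pt "0 -6 0 0" --pt "0 -6 0 0"

```text
time: 8.78
tool_pos: [462.7, 376.0, 113.7]
tcp_rot: [-2.387, 1.566, -0.709]
contact_force: [0.4, 0.1, 0.6]
grip_width: 59.7
```

```bash
python3 s.py
```

```text
8.7833 [462.7 376.  113.7] [0.4 0.1 0.6] [ -0.  -52.8 -21.4  -0.    0.1  -0. ] [ 0.556  0.597  1.493 -0.006  1.05  -1.119] 59.70863159102016
```

carry_out --pt "0 -2 0 0" --pt "0 -4 0 0" --pt "0 -6 0 0" --pt "0 -6 0 0"

```text
time: 9.12
tool_pos: [462.7, 369.6, 113.7]
tcp_rot: [-2.433, 1.566, -0.755]
contact_force: [0.8, 0.3, -0.3]
grip_width: 60.2
```

```bash
python3 - <<'E'
exec(open("s.py").read())
a=capture("top")[130:330,140:380,::-1];b=capture("scene")[60:260,160:400,::-1]
cv2.imwrite("pics/m5.png",np.hstack([cv2.resize(a,None,fx=1.66,fy=1.66),cv2.resize(b,None,fx=1.66,fy=1.66)]))
E
```

```text
9.1167 [462.7 369.6 113.7] [ 0.8  0.3 -0.3] [ -0.  -52.4 -21.3  -0.    0.1  -0. ] [ 0.547  0.59   1.505 -0.006  1.045 -1.128] 60.16273570338687
```

View pics/m5.png

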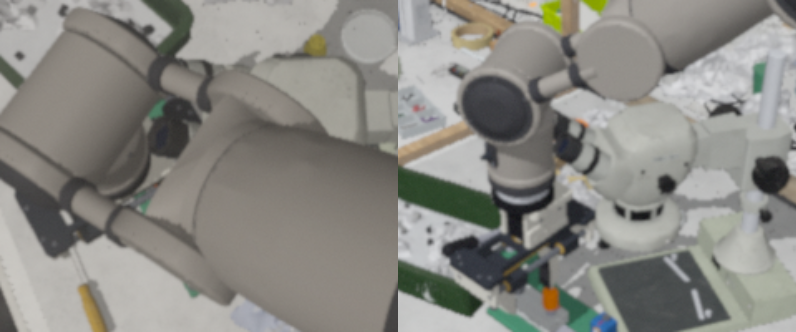

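The view shows the wrist cylinder beside the eyepieces, about to meet the near one, with no contact force yet. I'll keep creeping in small guarded steps.

carry_out --pt "0 -1 0 0" --pt "0 -2 0 0" --pt "0 -3 0 0" --pt "0 -4 0 0" --pt "0 -4 0 0"

```text
time: 9.63
tool_pos: [462.8, 365.8, 113.7]
tcp_rot: [-2.386, 1.566, -0.708]
contact_force: [0.1, 0.9, -0.7]
grip_width: 60.0
```

```bash
python3 s.py
```

```text
9.6333 [462.8 365.8 113.7] [ 0.1  0.9 -0.7] [ -0.  -52.1 -21.2  -0.    0.1  -0. ] [ 0.542  0.587  1.512 -0.006  1.041 -1.133] 59.95936788001135
```

carry_out --pt "0 -1 0 0" --pt "0 -2 0 0" --pt "0 -3 0 0" --pt "0 -4 0 0" --pt "0 -5 0 0" --pt "0 -5 0 0"

```text
time: 10.13
tool_pos: [462.8, 360.6, 113.8]
tcp_rot: [-2.407, 1.566, -0.73]
contact_force: [-0.3, -0.3, 0.0]
grip_width: 60.0
```

```bash
python3 s.py
```

```text
10.1333 [462.8 360.6 113.8] [-0.3 -0.3  0. ] [ -0.  -51.8 -21.2  -0.    0.1  -0. ] [ 0.534  0.581  1.522 -0.006  1.036 -1.141] 60.00570136422968
```

carry_out --pt "0 -1 0 0" --pt "0 -2 0 0" --pt "0 -3 0 0" --pt "0 -4 0 0" --pt "0 -5 0 0" --pt "0 -5 0 0"

```text
time: 10.63
tool_pos: [462.8, 355.3, 113.7]
tcp_rot: [-2.442, 1.566, -0.765]
contact_force: [0.7, -0.1, -0.5]
grip_width: 60.1
```

```bash
python3 s.py
```

```text
10.6333 [462.8 355.3 113.7] [ 0.7 -0.1 -0.5] [ -0.  -51.5 -21.1  -0.    0.1  -0. ] [ 0.526  0.576  1.532 -0.006  1.032 -1.148] 60.0921015696665
```

carry_out --pt "0 -1 0 0" --pt "0 -2 0 0" --pt "0 -3 0 0" --pt "0 -4 0 0" --pt "0 -5 0 0" --pt "0 -5 0 0"

```text
time: 11.13
tool_pos: [462.8, 350.1, 113.7]
tcp_rot: [-2.452, 1.566, -0.775]
contact_force: [-0.3, 0.3, 0.3]
grip_width: 59.7
```

```bash
python3 s.py
```

```text
11.1333 [462.8 350.1 113.7] [-0.3  0.3  0.3] [ -0.  -51.2 -21.   -0.    0.1  -0. ] [ 0.518  0.572  1.541 -0.006  1.027 -1.156] 59.66381712014399
```

carry_out --pt "0 -1 0 0" --pt "0 -2 0 0" --pt "0 -3 0 0" --pt "0 -4 0 0" --pt "0 -5 0 0" --pt "0 -6 0 0" --pt "0 -6 0 0"

```text
time: 11.72
tool_pos: [462.8, 343.9, 113.8]
tcp_rot: [-2.457, 1.565, -0.779]
contact_force: [-0.4, 0.2, -0.2]
grip_width: 59.7
```

```bash
python3 s.py
```

```text
11.7167 [462.8 343.9 113.8] [-0.4  0.2 -0.2] [ -0.  -50.8 -20.9  -0.    0.1  -0. ] [ 0.509  0.566  1.552 -0.006  1.022 -1.165] 59.74997161623829
```

carry_out --pt "0 -2 0 0" --pt "0 -4 0 0" --pt "0 -6 0 0" --pt "0 -8 0 0" --pt "0 -10 0 0" --pt "0 -10 0 0"

```text
time: 12.22
tool_pos: [462.8, 333.5, 113.8]
tcp_rot: [-2.496, 1.565, -0.819]
contact_force: [0.3, -0.1, -0.6]
grip_width: 59.5
```

```bash
python3 - <<'E'
exec(open("s.py").read())
w=capture("wrist")
cv2.imwrite("pics/w6.png",w[:,:,::-1])
print([b for b in blobs(w,(3,150,90),(14,255,255))])
print(proj("wrist",[[462,334,86],[462,334,72]],o))
E
```

```text
12.2167 [462.8 333.5 113.8] [ 0.3 -0.1 -0.6] [ -0.1 -50.2 -20.8  -0.    0.1  -0. ] [ 0.493  0.556  1.571 -0.006  1.014 -1.181] 59.5163199642811
[(np.int32(1379), array([281.7, 250.3]), array([264, 227,  37,  47], dtype=int32))]
[[281.97560612 258.77455969]
 [282.02533129 249.12317969]]
```

View pics/w6.png

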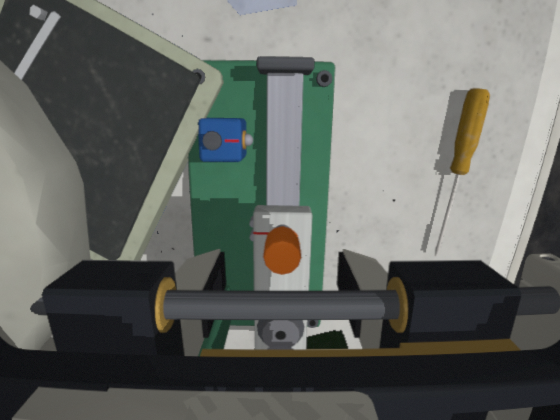

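The knob is centred between the fingers and there was no contact anywhere, so the overhang isn't obstructing. The red marks are at (263,233) on the shuttle and (232,141) on the block. I'll measure the draw distance and then descend.

```bash
python3 - <<'E'
from h import *
o=get_obs();w=cv2.imread("pics/w6.png")[:,:,::-1].copy()
hsv=cv2.cvtColor(w,cv2.COLOR_RGB2HSV);m=cv2.inRange(hsv,(170,120,90),(180,255,255))|cv2.inRange(hsv,(0,120,90),(2,255,255))
n,l,s,c=cv2.connectedComponentsWithStats(m)
P=[]
for k in range(1,n):
    if s[k,4]>4 and s[k,0]<330: print(s[k],c[k]); P.append(onz("wrist",c[k],44,o)); print(P[-1])
y=np.radians(6.2);X=np.array([np.cos(y),np.sin(y),0])
for p in P: print("along rail",p@X)
E
```

```text
[225 140  14   2  28] [231.5 140.5]
[403.37985754 295.74567048  44.        ]
[253 232  15   2  28] [260.  232.5]
[463.05982906 319.10295756  44.        ]
along rail 432.96081608646864
along rail 494.8142892538956
```

carry_out --pt "0 0 -6 0" --pt "0 0 -12 0" --pt "0 0 -18 0" --pt "0 0 -24 0" --pt "0 0 -30 0" --pt "0 0 -36 0" --pt "0 0 -39 0" --pt "0 0 -39 0"

```text
time: 12.93
tool_pos: [462.4, 333.5, 73.7]
tcp_rot: [-2.811, 1.566, -1.134]
contact_force: [-0.0, -0.5, 0.3]
grip_width: 60.1
```

```bash
python3 s.py
```

```text
12.9333 [462.4 333.5  73.7] [-0.  -0.5  0.3] [ -0.  -50.9 -19.3  -0.   -0.1   0. ] [ 0.493  0.609  1.606 -0.006  0.927 -1.18 ] 60.077477921862894
```

The draw is about 62 mm (35–75 expected). Closing on the knob.

carry_out --pt "0 0 0 0" --pt "0 0 0 0" --pt "0 0 0 0" --pt "0 0 0 0" --pt "0 0 0 0" --pt "0 0 0 0" --pt "0 0 0 0" --pt "0 0 0 0" --hand 0

```text
time: 13.6
tool_pos: [462.4, 333.8, 73.9]
tcp_rot: [-2.682, 1.566, -1.005]
contact_force: [-0.8, 1.4, 1.9]
grip_width: 21.3
```

Gripped at 21.3 mm. I'll draw 48 mm first.

carry_out --pt "-2 -0.2 0 0" --pt "-6 -0.6 0 0" --pt "-10 -1.1 0 0" --pt "-15 -1.6 0 0" --pt "-20 -2.2 0 0" --pt "-25 -2.7 0 0" --pt "-30 -3.2 0 0" --pt "-35 -3.8 0 0" --pt "-40 -4.3 0 0" --pt "-44 -4.8 0 0" --pt "-48 -5.2 0 0" --pt "-48 -5.2 0 0"

```text
time: 14.6
tool_pos: [413.1, 329.3, 73.9]
tcp_rot: [-2.67, 1.567, -0.993]
contact_force: [-2.0, 7.3, -2.5]
grip_width: 21.5
```

```bash
python3 - <<'E'
exec(open("s.py").read())
w=capture("wrist");cv2.imwrite("pics/w7.png",w[:,:,::-1])
hsv=cv2.cvtColor(w,cv2.COLOR_RGB2HSV);m=cv2.inRange(hsv,(170,120,90),(180,255,255))|cv2.inRange(hsv,(0,120,90),(2,255,255))
n,l,s,c=cv2.connectedComponentsWithStats(m)
X=np.array([.9942,.108,0])
for k in range(1,n):
    if s[k,4]>4 and s[k,0]<330: p=onz("wrist",c[k],44,o);print(s[k],p,p@X)
E
```

```text
14.6 [413.1 329.3  73.9] [-2.   7.3 -2.5] [ -3.5 -48.1 -17.2  -1.7   0.7   0. ] [ 0.53   0.549  1.728 -0.004  0.865 -1.144] 21.49104427375739
[215 236  15   2  30] [403.37223008 295.21192657  44.        ] 432.915559212402
[262 257   5   2   8] [413.47102644 319.46161107  44.        ] 445.5747484831527
```

12.6 mm remain. The +7 N sideways suggests the rail yaw is nearer 5.2°, so I'll ease that and continue in small steps.

carry_out --pt "-1 0.4 0 0" --pt "-2 0.4 0 0" --pt "-3 0.4 0 0" --pt "-4 0.3 0 0" --pt "-5 0.3 0 0" --pt "-6 0.2 0 0" --pt "-6 0.2 0 0"

```text
time: 15.23
tool_pos: [409.2, 329.2, 74.0]
tcp_rot: [-2.106, 1.564, -0.429]
contact_force: [9.3, -1.1, -5.6]
grip_width: 21.2
```

carry_out --pt "-2 -0.2 0 0" --pt "-3 -0.3 0 0" --pt "-4 -0.4 0 0" --pt "-5 -0.5 0 0" --pt "-6 -0.6 0 0" --pt "-6 -0.6 0 0"

```text
time: 15.73
tool_pos: [401.8, 328.4, 73.9]
tcp_rot: [-2.477, 1.566, -0.8]
contact_force: [-2.4, 2.5, -0.1]
grip_width: 21.4
```

```bash
python3 - <<'E'
exec(open("s.py").read())
w=capture("wrist");cv2.imwrite("pics/w8.png",w[:,:,::-1])
hsv=cv2.cvtColor(w,cv2.COLOR_RGB2HSV);m=cv2.inRange(hsv,(170,120,90),(180,255,255))|cv2.inRange(hsv,(0,120,90),(2,255,255))
n,l,s,c=cv2.connectedComponentsWithStats(m)
X=np.array([.9942,.108,0])
for k in range(1,n):
    if s[k,4]>4 and s[k,0]<330: p=onz("wrist",c[k],44,o);print(s[k],p,p@X)
E
```

```text
15.7333 [401.8 328.4  73.9] [-2.4  2.5 -0.1] [ -2.4 -45.5 -18.7  -1.   -0.6  -0. ] [ 0.54   0.535  1.755 -0.006  0.85  -1.133] 21.351414019413905
[216 255  15   3  32] [403.58004128 295.6746159   44.        ] 433.1721355536205
[262 256   4   3   8] [402.11694386 318.45997259  44.        ] 434.17834262253336
```

The drag peaked at 9 N and then the ball pulled the shuttle in. About 0.6–1 mm remains, so I'll nudge and settle.

carry_out --pt "-0.8 -0.1 0 0" --pt "-0.8 -0.1 0 0" --pt "-0.8 -0.1 0 0" --pt "-0.8 -0.1 0 0" --pt "-0.8 -0.1 0 0" --pt "-0.8 -0.1 0 0"

```text
time: 16.28
tool_pos: [401.0, 328.3, 73.9]
tcp_rot: [-2.468, 1.566, -0.791]
contact_force: [-1.1, 1.9, -0.2]
grip_width: 21.4
```

```bash
python3 - <<'E'
exec(open("s.py").read())
w=capture("wrist")
hsv=cv2.cvtColor(w,cv2.COLOR_RGB2HSV);m=cv2.inRange(hsv,(170,120,90),(180,255,255))|cv2.inRange(hsv,(0,120,90),(2,255,255))
n,l,s,c=cv2.connectedComponentsWithStats(m)
X=np.array([.9959,.0906,0])
for k in range(1,n):
    if s[k,4]>4 and s[k,0]<330: p=onz("wrist",c[k],44,o);print(s[k],p,p@X)
b=capture("scene")[160:300,200:340,::-1]
cv2.imwrite("pics/m9.png",np.hstack([cv2.resize(w[120:330,170:380,::-1],(400,400)),cv2.resize(b,(400,400))]))
print(get_obs()["dq"].round(3))
E
```

```text
16.2833 [401.  328.3  73.9] [-1.1  1.9 -0.2] [ -1.1 -46.1 -17.6  -0.5   0.2   0. ] [ 0.541  0.534  1.757 -0.006  0.849 -1.132] 21.44044467377125
[216 256  15   3  30] [403.4694769  295.34085695  44.        ] 428.57313368166683
[262 256   4   3   8] [401.39284805 318.17441361  44.        ] 428.573739249677
[ 0.001  0.    -0.     0.    -0.001 -0.001]
```

View pics/m9.png

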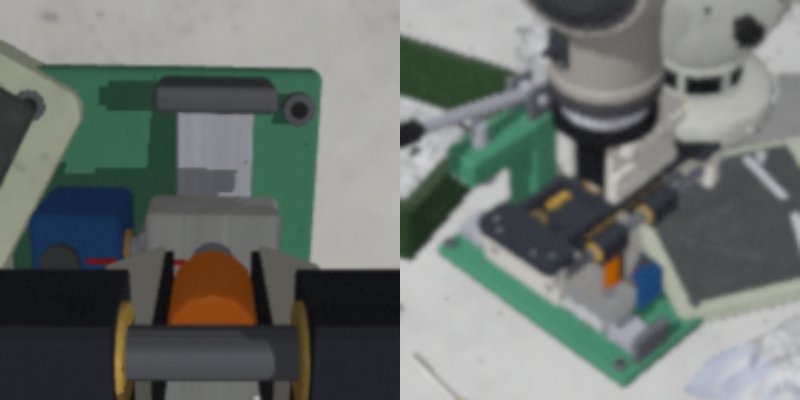

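The red lines on block and shuttle are in line (left crop, row about 262), residual force is about 1 N, and the knob is held. Handing in.

```bash
python3 -c "
from plant import *
print(close_job())"
```

```text
the job is handed in; nothing more can be done
None
```

I pushed the lever to its stop, let it swing back up, and drew the shuttle into the notch. The job was handed in at about 16.4 s, still holding the knob with the shuttle at rest.

- **Press:** I pushed the lever down with closed fingers until it stalled at 142.9 mm (142 expected), with about 17 N. Afterwards the picture showed the lever back up and the brass sunk into the housing. I judged the bushing home from that and the lever stop, and did not measure it to the millimetre.
- **Shuttle:** I gripped the knob at about 21.4 mm opening and drew it about 61 mm. Drag rose to 9 N, then the ball pulled the shuttle in.
- **Last checks:** The red lines on shuttle and block lined up to within measurement error (the calibration is good to about 2 mm). The residual force was about 2 N and the joints were still.
- **Loose things:** I did not touch the screwdriver, dish or stoppers. I made no separate check of their positions at the end.

**What disagreed:**
- My camera measurement put a microscope eyepiece at about 313 mm, almost above the knob and in the way of the wrist. I crept in with force checks and felt no contact, so it did not act as a solid obstacle there.
- The rail's yaw came out between 5° and 7° depending on the measurement. This caused about 7 N sideways during the draw, so I corrected to 5.2°.

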